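# Return the calibration weights to their block

## Task

The balance check is finished: lift the steel weight off the balance pan and pick up the three that stand on the worktop, and put each one back into its own well of the wooden block, so that the row runs in order of size from the widest well to the narrowest. Lower each weight upright until it stands on the felt at the bottom of its well and let go; do not drop or topple any, do not bump the balance, and leave the smallest weight where it is, already home in the narrowest well.

Things in the scene. Friction and masses are not known exactly. Their poses are not given: they have to be found in the camera images.
- weight_500: largest polished steel knob weight, 500 g, starts on the balance pan. Disc-shaped body 56 mm diameter x 22 mm high, then a 3 mm high narrower neck, then a round knob 24 mm diameter x 14 mm high (knob from 25 to 39 mm above the underside). Origin: centre of the underside, z up along its axis. Seats in well_500
- weight_200: second largest polished steel knob weight, 200 g, on the worktop. Disc-shaped body 44 mm diameter x 14 mm high, neck 3 mm, knob 20 mm diameter x 12 mm high (17 to 29 mm above the underside). Origin: centre of the underside, z up. Seats in well_200
- weight_100: middle polished steel knob weight, 100 g, on the worktop. Disc-shaped body 33 mm diameter x 12 mm high, neck 3 mm, knob 16 mm diameter x 11 mm high (15 to 26 mm above the underside). Origin: centre of the underside, z up. Seats in well_100
- weight_50: second smallest polished steel knob weight, 50 g, on the worktop. Disc-shaped body 22 mm diameter x 14 mm high, neck 3 mm, knob 12 mm diameter x 10 mm high (17 to 27 mm above the underside). Origin: centre of the underside, z up. Seats in well_50
- weight_20: smallest polished steel knob weight, 20 g, 14 mm diameter, 24 mm high over its 8 mm knob; already standing in the narrowest well at the end of the row, to be left there. Origin: centre of the underside
- well_500: widest of five round wells in a straight row, 75, 63.5, 52.5 and 41 mm apart from here on, in a fixed wooden block (104 x 316 mm, top 30 mm above the worktop, turned any way); at one end. Bore 66 mm, 5 mm countersink, 12 mm deep, dark green felt bottom. Origin: centre of the felt surface, where the weight's underside rests; z up, y along the row towards the wide end, x across the block
- well_200: second widest well of the same block, next to the widest. In every well the smooth countersink guides home a weight set down up to 7 mm off-centre. Bore 54 mm, 5 mm countersink, 9 mm deep. Origin: centre of the felt; axes as well_500
- well_100: middle well of the block. Bore 43 mm, 5 mm countersink, 8 mm deep. Origin: centre of the felt; axes as well_500
- well_50: second narrowest well of the block, next to the one that holds the smallest weight. Bore 32 mm, 5 mm countersink, 9 mm deep. Origin: centre of the felt; axes as well_500
- balance: compact white laboratory balance, fixed, 150 mm wide x 206 mm deep, display and keys on its low front. Its round steel pan, 112 mm diameter, has its top 66 mm above the worktop and its centre 33 mm along +x from the origin. Origin: centre of the footprint on the worktop; x points from display to back
Not all that is in view belongs to the job. What is shaped like the weight_100 but green is not meant.

How it is judged:
At the end, for the whole second after the job is handed in: each of the four weights stands upright (within 0.06 rad) on the felt of its own well: axis within 8 mm of the well's, underside within 2 mm of the felt, at rest (under 0.02 m/s); the smallest weight is within 10 mm of where it started and upright (horizontal distance between weight_500 and well_500 below 0.008 m and z of weight_500 in the frame of well_500 between -0.002 and 0.002 m and angle between each of weight_500, weight_200, weight_100, weight_50's own z axis and vertical below 0.06 rad and linear speed of each of weight_500, weight_200, weight_100, weight_50 below 0.02 m/s and horizontal distance between weight_200 and well_200 below 0.008 m and z of weight_200 in the frame of well_200 between -0.002 and 0.002 m and horizontal distance between weight_100 and well_100 below 0.008 m and z of weight_100 in the frame of well_100 between -0.002 and 0.002 m and horizontal distance between weight_50 and well_50 below 0.008 m and z of weight_50 in the frame of well_50 between -0.002 and 0.002 m and distance of weight_20 from where it was at the start of the episode below 0.01 m and angle between weight_20's own z axis and vertical below 0.2 rad); the robot touches nothing.
It fails at once if a weight is tipped over or falls over (leans more than 0.6 rad) (angle between any of weight_500, weight_200, weight_100, weight_50's own z axis and vertical above 0.6 rad).
It fails at once if a weight is dropped (falls faster than 0.6 m/s, that is from more than about 18 mm, with no finger on it) ((linear speed of weight_500 above 0.6 m/s and contact force between weight_500 and the fingers below 0.05 N) or (linear speed of weight_200 above 0.6 m/s and contact force between weight_200 and the fingers below 0.05 N) or (linear speed of weight_100 above 0.6 m/s and contact force between weight_100 and the fingers below 0.05 N) or (linear speed of weight_50 above 0.6 m/s and contact force between weight_50 and the fingers below 0.05 N)).
It fails at once if the balance is bumped by the fingers or arm with more than 15 N (contact force between balance and the fingers above 15 N or contact force between balance and the arm above 15 N).
It also fails if it takes over 106 s, if anything falls off the work surface, if the arm or the gripper's body presses on something with over 40 N, if the wrist force passes 120 N, or if a joint passes its speed limit or range.

## Robot

A 6-joint arm with a two-finger parallel gripper is mounted at the origin on a cart in front of the work surface, level with it; the furniture and walls round the work are solid. World frame = base frame: x ahead of the robot, y to its left, z up, the work surface at z = 0. Lengths are in m, angles in rad, forces in N, time in s.
With the tool pointing down it reaches from about 0.25 to 0.775 m from the base axis. Payload 4 kg.
Tool frame: the origin (TCP) lies midway between the tips of the shut fingers; the grasp point (between the pads) lies 19 mm behind it; z points along the fingers, y is the line along which they close (so a half turn about z gives the same grasp; the last joint's range is limited). The gripper opens to 85 mm and grips with 20 to 120 N. Pads are 22 mm wide; open, the fingers measure 114 mm over their backs; the gripper's body (76 mm by 85 mm) begins 54 mm behind the grasp point. The pads swing forward as they close: fully open they stand 13 mm farther back than shut.
Start: joints at [-1.262, 0.087, 1.371, -0, 1.684, -0.103], TCP at [0.22, -0.504, 0.231] pointing down, gripper open.
Joint ranges: [-3.1, 3.1], [-0.76, 2.03], [0.27, 2.55], [-1.08, 4.22], [0.17, 2.65], [-2.57, 2.57]. Speed limits (rad/s): [2.79, 2.79, 3.14, 3.14, 3.14, 3.14].

## Interface

Orientations are given as a 3x3 rotation matrix whose columns are the frame's x, y, z axes.
In Python, from plant import readout, grab_frame, manip gives the robot as it stands.
- The arm moves only by the tool apply_moves, never from a script. Its argument "plan" is a list of rows, each a list of 7 numbers: the turn, a rotation vector about the tool's x, y, z normalised to -1 to 1, where 1 is 180 degrees, then the shift along the tool's x, y, z normalised to -1 to 1, where 1 is 50 cm, then the opening, from 0 (shut) to 1 (fully open). In form: [[ax, ay, az, tx, ty, tz, jaw], ...]. A call has 1 to 12 rows; each row is the pose to reach, as a shift and turn from the pose commanded when the call began, along the tool's axes at that moment, turning the shorter way round; what a row does not reach only later rows make up. A row lasts 1/12 s, in which the tool goes at most 41.7 mm and 7.16 degrees, less where a joint would pass 70% of its speed; a pose out of reach is approached as far as the arm can. A call with a number of a shift or a turn outside -1 to 1 is refused whole. A call with a gripper value outside its range is refused whole. The fingers move at their own pace and stop on an object; "squeeze" is the grip in N (left out, the last holds). Time passes only in rows, so rows that repeat a pose let the fingers close. It gives the time, the measured TCP pose, the force, the opening and the grip force at its end, in the units of the state.
- readout.sense(): the state, without advancing time (a new reading comes with each control period).
- grab_frame(name): name is "scene" or "top" or "wrist"; returns a dict with "img" (420x560x3 uint8, red, green, blue), "depth" (420x560 float32, m along the optical axis (not along the pixel's ray), 0 where there is no reading), "intrinsics" (3x3 intrinsics, pixels), "R" (3x3) and "t" (3): a world point X has camera coordinates R X + t; the wrist camera has in their place "hand_eye" (4x4, takes a point from camera to tool coordinates, whose origin is the TCP and whose axes are the flange's). Camera axes: x right, y down, z forward; pixel columns grow to the right and rows downward; lengths in m; the calibration is good to about 2 mm. A picture is of the moment at which its call begins: read the wrist's pose just before it.
- manip.job_done(): hands the job in; it is judged then, once.
The state is a dict: "t": time; "joints": joint angles; "joint_velocities": joint speeds; "effort": joint torques, N m; "position": TCP position; "ee_rot": TCP orientation; "wrist_force": force on the tool from outside, world axes, zero at the start; "moment": the same for the moment, N m; "grip_width": finger opening in m; "finger_force": force on a finger pad.
Only numpy, scipy, OpenCV 4.12 (cv2) and the standard library are available. Lean on these libraries where they do the work, as an engineer would, in place of code of your own. Each camera call takes 0.05 s, during which the arm holds its last target. There are 200 camera calls.

## Working session

There is one attempt and no reset: what is moved stays moved. The work goes in short steps, Python scripts to look and compute and a tool call to move; the robot and the scene stay as the last step left them, time stands still between calls to the robot, and variables do not carry over. Pictures are saved under pics/ and viewed, at most 14 in all, crops included, and the job is handed in when it is done.

Besides the shell and the picture viewer there is one more tool, called after "Call:" in YAML: its name, and indented under it one key for each argument. apply_moves: Moves the arm, as the interface text tells. Its arguments: {"type":"object","properties":{"plan":{"type":"array"},"squeeze":{"type":"number"}},"required":["plan"]}

```bash
mkdir -p pics; ls; python3 - <<'E'
from plant import readout, grab_frame
import cv2,pickle
s=readout.sense();print(s)
for n in("scene","top"):
    f=grab_frame(n);pickle.dump(f,open(n+".pkl","wb"));cv2.imwrite(f"pics/{n}0.png",f["img"][:,:,::-1]);print(n,f["intrinsics"],f["R"],f["t"])
E
```

```text
pics
{'t': 0.0, 'joints': array([-1.26211665e+00,  8.79958290e-02,  1.37228930e+00, -7.84536435e-06,
        1.68361739e+00, -1.03078372e-01]), 'joint_velocities': array([-0.00013974,  0.00118952,  0.00028759, -0.00066845,  0.00017423,
       -0.00092474]), 'effort': array([ 2.62064541e-04, -3.51868808e+01, -3.13264775e+01, -7.01231534e-05,
        1.09912734e-02, -3.64078304e-06]), 'position': array([ 0.21996967, -0.50353838,  0.23009905]), 'ee_rot': array([[ 9.16419064e-01,  4.00219436e-01, -7.09165811e-04],
       [ 4.00219998e-01, -9.16416456e-01,  2.19832065e-03],
       [ 2.29919432e-04, -2.29840529e-03, -9.99997332e-01]]), 'wrist_force': array([ 0.20215132, -0.88767232, -0.87479975]), 'moment': array([ 0.0246251 ,  0.02961411, -0.04633843]), 'finger_force': 0.0, 'grip_width': 0.08506566150460991}
scene [[482.19107517   0.         282.83340068]
 [  0.         482.19107517 210.8772461 ]
 [  0.           0.           1.        ]] [[-0.8486216  -0.52873243 -0.01683455]
 [-0.32599994  0.54776607 -0.77050397]
 [ 0.41661183 -0.64837825 -0.63721286]] [0.41393115 0.21005018 0.9610633 ]
top [[401.13123214   0.         275.73578414]
 [  0.         401.13123214 207.98389035]
 [  0.           0.           1.        ]] [[-0.02921517 -0.99924972 -0.02542591]
 [-0.98345436  0.0332844  -0.17807211]
 [ 0.17878479  0.01980282 -0.9836889 ]] [0.01535387 0.52952454 1.09463867]
```

View pics/top0.png

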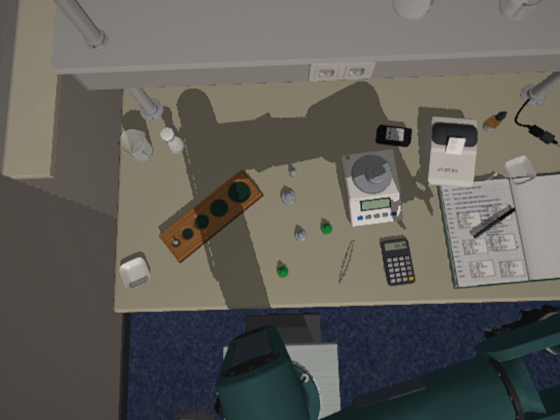

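View pics/scene0.png

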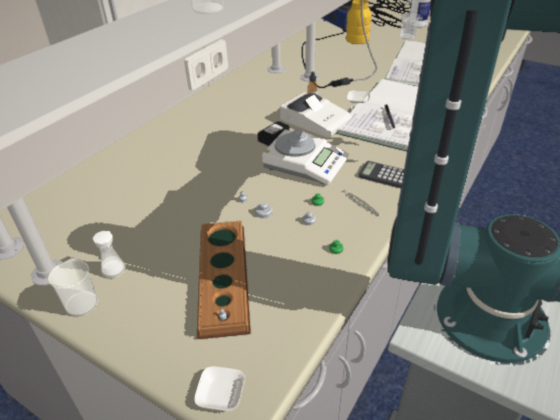

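The top view shows the block with its wells at (239,190), (219,208), (201,222), (187,234) and (176,242). The last one holds the 20 g weight. The steel knobs are at (289,197), (300,235) and (292,171), and their sizes suggest 200, 100 and 50 g. The 500 g weight is on the pan at about (371,174). The green knobs at (326,228) and (282,271) are decoys. Next I'll measure these and confirm in one crop.

```bash
cat > h.py <<'E'
import numpy as np,cv2
def ray(f,u,v,z):
    K,R,t=f["intrinsics"],f["R"],f["t"]
    c=-R.T@t; d=R.T@np.linalg.inv(K)@np.array([u,v,1.]); return c+d*(z-c[2])/d[2]
def depthpts(f):
    K,R,t=f["intrinsics"],f["R"],f["t"]; h,w=f["depth"].shape
    v,u=np.mgrid[:h,:w]; d=f["depth"]
    P=np.stack([(u-K[0,2])/K[0,0]*d,(v-K[1,2])/K[1,1]*d,d],-1)
    return (P-t)@R
E
python3 - <<'E'
import pickle;from h import *
f=pickle.load(open("top.pkl","rb"));P=depthpts(f);im=f["img"]
hsv=cv2.cvtColor(im,cv2.COLOR_RGB2HSV)
print("table z",np.median(P[250:290,180:230,2]))
# things above table, per window
for n,(u,v),lo,hi,r,zc in [("w200",(289,197),.010,.035,14,.02),("w100",(300,235),.008,.035,12,.015),("w50",(292,171),.008,.035,10,.018),("w500pan",(371,174),.085,.12,22,.1)]:
    sl=(slice(v-r,v+r),slice(u-r,u+r)); p=P[sl].reshape(-1,3); m=(p[:,2]>lo)&(p[:,2]<hi)
    q=p[m]; print(n,m.sum(),q.mean(0).round(4) if len(q) else "",(q[:,:2].max(0)-q[:,:2].min(0)).round(3) if len(q) else "",q[:,2].max() if len(q) else "")
# wells: dark green in block region
g=(cv2.inRange(hsv,(60,60,10),(95,255,110)))
g[:, :165]=0; g[:,262:]=0; g[:165]=0; g[265:]=0
for c in cv2.findContours(g,cv2.RETR_EXTERNAL,cv2.CHAIN_APPROX_NONE)[0]:
    if cv2.contourArea(c)<8: continue
    (u,v),(a,b),_=cv2.fitEllipse(c); print("well",round(u,1),round(v,1),round(a,1),round(b,1),ray(f,u,v,.02).round(4))
# block outline
b=cv2.inRange(hsv,(3,90,40),(18,255,255)); b[:165]=0;b[268:]=0;b[:,:150]=0;b[:,270:]=0
c=max(cv2.findContours(cv2.morphologyEx(b,cv2.MORPH_CLOSE,np.ones((9,9))),0,2)[0],key=cv2.contourArea)
R=cv2.minAreaRect(c);print(R,[ray(f,*q,.03).round(4) for q in cv2.boxPoints(R)])
crop=cv2.hconcat([cv2.resize(im[150:285,150:275],None,fx=3.1,fy=4,interpolation=2),cv2.resize(im[150:285,275:400],None,fx=3.1,fy=4,interpolation=2)])
cv2.imwrite("pics/c1.png",crop[:,:,::-1])
E
```

```text
table z -0.0002570759466716804
w200 158 [ 0.5688 -0.0381  0.0167] [0.039 0.042] 0.03174786049007124
w100 90 [ 0.4549 -0.0684  0.0153] [0.03 0.03] 0.029511282315377616
w50 39 [ 0.6446 -0.0527  0.0164] [0.022 0.018] 0.03042748658514569
w500pan 275 [ 0.6134 -0.2806  0.0913] [0.053 0.053] 0.10779748872117856
well 187.1 233.0 8.0 8.7 [0.4697 0.2586 0.02  ]
well 201.4 221.3 11.2 12.6 [0.5026 0.2171 0.02  ]
well 218.4 207.6 15.1 15.9 [0.5416 0.167  0.02  ]
well 238.5 191.7 18.7 19.7 [0.5874 0.1074 0.02  ]
((210.5609893798828, 215.45123291015625), (35.139095306396484, 108.0722427368164), 51.34019470214844) [array([0.4641, 0.342 , 0.03  ]), array([0.6564, 0.0957, 0.03  ]), array([0.5713, 0.0329, 0.03  ]), array([0.3837, 0.2774, 0.03  ])]
```

View pics/c1.png

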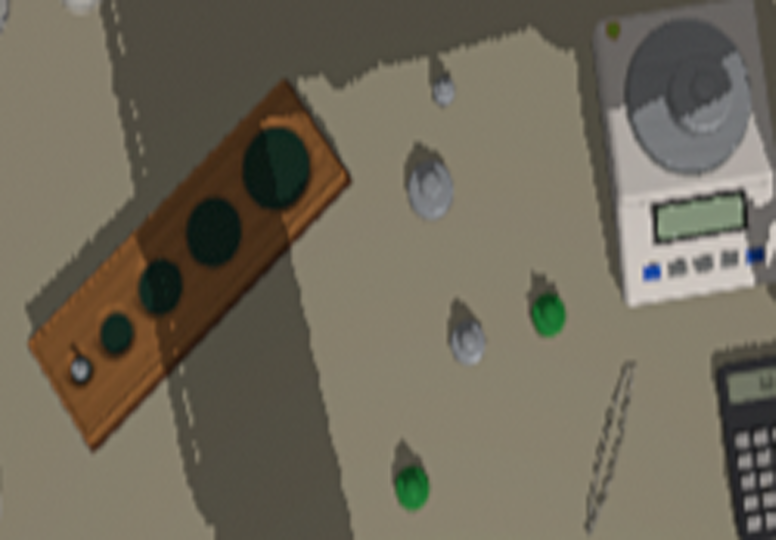

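The crop confirms three steel knobs of different sizes, with the two green ones excluded. The well spacing comes out at 75.2, 63.5 and 53 mm, as specified. Before moving I'll check obstacles (shelf, device heights) and set up a move helper.

```bash
cat >> h.py <<'E'
YAW=np.deg2rad(127.7)
RT=np.array([[np.cos(YAW),np.sin(YAW),0],[np.sin(YAW),-np.cos(YAW),0],[0,0,-1]])
def togo(target,R=RT,pos=None,Rcur=None):
    """normalised (turn, shift) from pose to target in tool axes"""
    from plant import readout
    s=readout.sense(); Rc=s["ee_rot"]; p=s["position"]
    rv=cv2.Rodrigues(Rc.T@R)[0].ravel()/np.pi
    return rv.round(4),(Rc.T@(np.array(target)-p)/.5).round(4)
E
python3 - <<'E'
import pickle;from h import *
f=pickle.load(open("top.pkl","rb"));P=depthpts(f);ok=f["depth"]>0
q=P[ok&(P[...,2]>.3)&(P[...,2]<.9)]; q=q[(abs(q[:,1])<.5)&(q[:,0]>.4)]
print("shelf min x",np.percentile(q[:,0],[0,1,50]),"z",np.percentile(q[:,2],[1,50,99]))
q=P[ok&(P[...,2]>.02)&(P[...,2]<.4)&(P[...,0]>.25)&(P[...,0]<.75)]
for y in np.arange(-.7,.4,.1):
    w=q[abs(q[:,1]-y)<.05]; print(y.round(1),w[:,2].max().round(3) if len(w) else None)
print(togo([.61,-.28,.25]))
print(np.linalg.norm([.4,.1]))
from plant import grab_frame
w=grab_frame("wrist");print(w["hand_eye"].round(3),w["intrinsics"].round(1))
E
```

```text
shelf min x [0.79599657 0.79854013 0.85763317] z [0.30351186 0.36912467 0.47280843]
-0.7 0.043
-0.6 0.349
-0.5 0.4
-0.4 0.056
-0.3 0.108
-0.2 0.071
-0.1 0.031
-0.0 0.032
0.1 0.036
0.2 0.037
0.3 0.107
(array([-4.000e-04, -6.000e-04, -5.784e-01]), array([ 0.8938, -0.0977, -0.0392]))
0.4123105625617661
[[-0.    -0.962 -0.272  0.068]
 [ 1.    -0.    -0.001 -0.001]
 [ 0.001 -0.272  0.962 -0.143]
 [ 0.     0.     0.     1.   ]] [[308.7   0.  278.7]
 [  0.  308.7 208.6]
 [  0.    0.    1. ]]
```

Call:
apply_moves:
  plan:
    - [0,0,-0.578,0.89,-0.1,-0.04,0.5]
    - [0,0,-0.578,0.89,-0.1,-0.04,0.5]
    - [0,0,-0.578,0.89,-0.1,-0.04,0.5]
    - [0,0,-0.578,0.89,-0.1,-0.04,0.5]
    - [0,0,-0.578,0.89,-0.1,-0.04,0.5]
    - [0,0,-0.578,0.89,-0.1,-0.04,0.5]
    - [0,0,-0.578,0.89,-0.1,-0.04,0.5]
    - [0,0,-0.578,0.89,-0.1,-0.04,0.5]
    - [0,0,-0.578,0.89,-0.1,-0.04,0.5]
    - [0,0,-0.578,0.89,-0.1,-0.04,0.5]
    - [0,0,-0.578,0.89,-0.1,-0.04,0.5]
    - [0,0,-0.578,0.89,-0.1,-0.04,0.5]
  squeeze: 60

```text
t: 1.15
position: [0.6125, -0.2754, 0.2494]
ee_rot: [[-0.347, 0.938, 0.001], [0.938, 0.347, 0.003], [0.003, 0.002, -1.0]]
wrist_force: [-1.5, -0.0, 0.0]
grip_width: 0.0427
finger_force: 0.0
```

```bash
python3 -c "
from h import *;print(togo([.61,-.28,.25]))"
```

```text
(array([ 0.0007, -0.0008, -0.0966]), array([-0.0069, -0.008 , -0.0013]))
```

Call:
apply_moves:
  plan:
    - [0,0,-0.0966,-0.007,-0.008,0,0.5]
    - [0,0,-0.0966,-0.007,-0.008,0,0.5]
    - [0,0,-0.0966,-0.007,-0.008,0,0.5]
    - [0,0,-0.0966,-0.007,-0.008,0,0.5]
    - [0,0,-0.0966,-0.007,-0.008,0,0.5]
    - [0,0,-0.0966,-0.007,-0.008,0,0.5]

```text
t: 1.65
position: [0.6052, -0.2848, 0.251]
ee_rot: [[-0.6, 0.8, -0.0], [0.8, 0.6, 0.0], [0.0, -0.0, -1.0]]
wrist_force: [-0.7, -0.2, -0.5]
grip_width: 0.0429
finger_force: 0.0
```

```bash
cat >> h.py <<'E'
def wrist(name):
    from plant import readout,grab_frame
    s=readout.sense(); f=grab_frame("wrist"); T=np.eye(4);T[:3,:3]=s["ee_rot"];T[:3,3]=s["position"]
    M=np.linalg.inv(T@f["hand_eye"]); f["R"]=M[:3,:3];f["t"]=M[:3,3]
    cv2.imwrite(f"pics/{name}.png",f["img"][:,:,::-1]); return f
def blob(f,xy,z0,z1,r):
    """mean of points within height band near xy + size"""
    P=depthpts(f);m=(f["depth"]>0)&(P[...,2]>z0)&(P[...,2]<z1)&(np.hypot(P[...,0]-xy[0],P[...,1]-xy[1])<r)
    m=m.astype(np.uint8);c=max(cv2.findContours(m,0,1)[0],key=cv2.contourArea)
    q=P[m>0];z=np.median(q[:,2]);(u,v),rad=cv2.minEnclosingCircle(c)
    return dict(circ=ray(f,u,v,z).round(4),mean=q.mean(0).round(4),px=(round(u),round(v)),n=len(q),diam=round(2*rad*float(np.median(f["depth"][m>0]))/f["intrinsics"][0,0],4))
E
python3 -c "
from h import *
f=wrist('w500')
print(blob(f,(.613,-.281),.098,.115,.03),blob(f,(.613,-.281),.083,.092,.04))"
```

```text
{'circ': array([ 0.6112, -0.282 ,  0.104 ]), 'mean': array([ 0.6114, -0.2821,  0.1036]), 'px': (286, 198), 'n': 458, 'diam': np.float64(0.0235)} {'circ': array([ 0.6112, -0.2817,  0.0881]), 'mean': array([ 0.6107, -0.2811,  0.0879]), 'px': (286, 194), 'n': 1764, 'diam': np.float64(0.0546)}
```

View pics/w500.png

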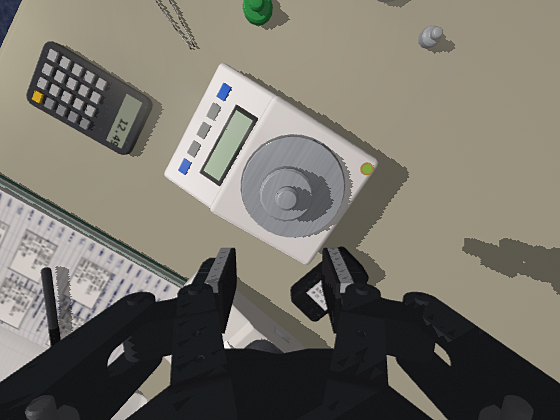

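The wrist view shows the 500 g weight on the pan, its knob at (286,198). I measure 23.5 mm for the knob diameter and about (0.611, -0.282) for its position. The TCP should end at z≈0.090.

```bash
python3 -c "
from h import *;print(togo([.6112,-.2819,.0905]))"
```

```text
(array([-0.0001, -0.0001, -0.0046]), array([-0.0027,  0.013 ,  0.3212]))
```

Call:
apply_moves:
  plan:
    - [0,0,-0.0046,-0.0027,0.013,0.07,0.5]
    - [0,0,-0.0046,-0.0027,0.013,0.14,0.5]
    - [0,0,-0.0046,-0.0027,0.013,0.2,0.5]
    - [0,0,-0.0046,-0.0027,0.013,0.25,0.5]
    - [0,0,-0.0046,-0.0027,0.013,0.28,0.5]
    - [0,0,-0.0046,-0.0027,0.013,0.3,0.5]
    - [0,0,-0.0046,-0.0027,0.013,0.31,0.5]
    - [0,0,-0.0046,-0.0027,0.013,0.316,0.5]
    - [0,0,-0.0046,-0.0027,0.013,0.321,0.5]
    - [0,0,-0.0046,-0.0027,0.013,0.321,0.5]

```text
t: 2.53
position: [0.6119, -0.2823, 0.0919]
ee_rot: [[-0.612, 0.791, 0.002], [0.791, 0.612, -0.001], [-0.002, 0.001, -1.0]]
wrist_force: [0.2, 0.2, -0.2]
grip_width: 0.0428
finger_force: 0.0
```

Call:
apply_moves:
  plan:
    - [0,0,0,0,0,0,0.4]
    - [0,0,0,0,0,0,0.3]
    - [0,0,0,0,0,0,0.2]
    - [0,0,0,0,0,0,0.2]
    - [0,0,0,0,0,0,0.1]
    - [0,0,0,0,0,0,0.1]
    - [0,0,0,0,0,0,0.1]
    - [0,0,0,0,0,0,0.1]
  squeeze: 60

```text
t: 3.2
position: [0.612, -0.2823, 0.0925]
ee_rot: [[-0.612, 0.791, 0.002], [0.791, 0.612, -0.001], [-0.003, 0.001, -1.0]]
wrist_force: [-0.2, 0.0, 5.5]
grip_width: 0.0211
finger_force: 58.7
```

Call:
apply_moves:
  plan:
    - [0,0,0,0,0,-0.005,0.1]
    - [0,0,0,0,0,-0.01,0.1]
    - [0,0,0,0,0,-0.02,0.1]
    - [0,0,0,0,0,-0.04,0.1]
    - [0,0,0,0,0,-0.07,0.1]
    - [0,0,0,0,0,-0.1,0.1]
    - [0,0,0,0,0,-0.13,0.1]
    - [0,0,0,0,0,-0.15,0.1]
    - [0,0,0,0,0,-0.16,0.1]
    - [0,0,0,0,0,-0.16,0.1]

```text
t: 4.03
position: [0.612, -0.2823, 0.1727]
ee_rot: [[-0.612, 0.791, 0.003], [0.791, 0.612, -0.002], [-0.003, 0.001, -1.0]]
wrist_force: [0.4, 0.1, -4.7]
grip_width: 0.0213
finger_force: 58.9
```

```bash
python3 -c "
from h import *;print(togo([.5874,.1074,.17]))"
```

```text
(array([0.0004, 0.0009, 0.0003]), array([0.6463, 0.4383, 0.0041]))
```

Call:
apply_moves:
  plan:
    - [0,0,0,0.02,0.018,0,0.1]
    - [0,0,0,0.06,0.054,0,0.1]
    - [0,0,0,0.11,0.099,0,0.1]
    - [0,0,0,0.165,0.149,0,0.1]
    - [0,0,0,0.22,0.198,0,0.1]
    - [0,0,0,0.275,0.248,0,0.1]
    - [0,0,0,0.33,0.298,0,0.1]
    - [0,0,0,0.385,0.347,0,0.1]
    - [0,0,0,0.43,0.388,0,0.1]
    - [0,0,0,0.46,0.415,0,0.1]
    - [0,0,0,0.478,0.431,0,0.1]
    - [0,0,0,0.486,0.438,0,0.1]

```text
t: 5.03
position: [0.6348, 0.0469, 0.1694]
ee_rot: [[-0.615, 0.789, -0.003], [0.789, 0.615, 0.001], [0.002, -0.002, -1.0]]
wrist_force: [-0.3, -0.3, -4.4]
grip_width: 0.0214
finger_force: 59.1
```

Call:
apply_moves:
  plan:
    - [0,0,0,0,0,0,0.1]
    - [0,0,0,0,0,0,0.1]
    - [0,0,0,0,0,0,0.1]

```text
t: 5.28
position: [0.6356, 0.0427, 0.1706]
ee_rot: [[-0.611, 0.792, -0.0], [0.792, 0.611, -0.001], [-0.0, -0.001, -1.0]]
wrist_force: [0.4, 0.5, -4.9]
grip_width: 0.0211
finger_force: 59.1
```

```bash
python3 -c "
from h import *
import pickle
f=wrist('well');pickle.dump(f,open('well.pkl','wb'))
hsv=cv2.cvtColor(f['img'],cv2.COLOR_RGB2HSV)
g=cv2.inRange(hsv,(55,60,8),(100,255,120));g[300:]=0
for c in cv2.findContours(g,0,1)[0]:
    if cv2.contourArea(c)<150: continue
    (u,v),(a,b),_=cv2.fitEllipse(c);print(round(u),round(v),round(a),round(b),ray(f,u,v,.02).round(4))
"
```

```text
51 238 29 30 [ 0.4785 -0.1342  0.02  ]
282 105 65 75 [0.586  0.1103 0.02  ]
6 57 15 39 [ 0.372  -0.0042  0.02  ]
280 21 50 66 [0.5431 0.1627 0.02  ]
```

View pics/well.png

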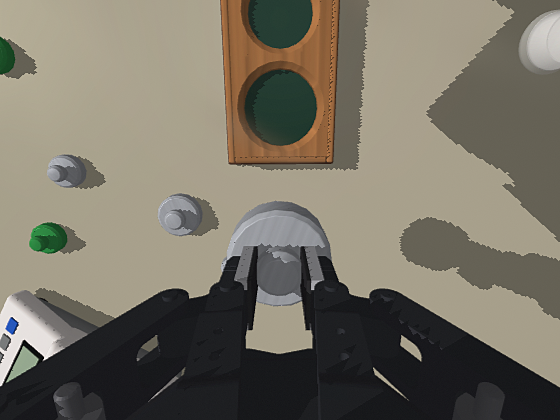

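The view shows the 500 g weight hanging upright at (279,250). The widest well is centred at about (282,106), with its rim spanning rows 62-150. I'll compare the estimates.

```bash
python3 -c "
from h import *
import pickle
f=pickle.load(open('well.pkl','rb'))
for p in [(281.5,62),(281.5,150),(281.5,106),(238,106),(325,106),(281,163)]: print(p,ray(f,*p,.03).round(4))
g=pickle.load(open('top.pkl','rb'));print(ray(g,238.5,191.7,.03))
P=depthpts(f)
# felt: depth points near z .018
m=(f['depth']>0)&(abs(P[...,2]-.018)<.004)&(np.hypot(P[...,0]-.587,P[...,1]-.108)<.06)
c=cv2.convexHull(np.argwhere(m)[:,::-1].astype(np.float32)) if m.any() else None
print(m.sum(),cv2.minEnclosingCircle(P[m][:,:2].astype(np.float32)),np.median(P[m][:,2]))
m=(f['depth']>0)&(abs(P[...,2]-.03)<.002);d=RT[:2,0]
q=P[m][:,:2];q=q[np.hypot(*(q-[.587,.108]).T)<.11]
print('top rect',cv2.minAreaRect(q.astype(np.float32)))
a=q@d;b=q@RT[:2,1];print('well along',np.array([.587,.108])@d,np.array([.587,.108])@RT[:2,1],'block end',a.min(),'width',b.min(),b.max())
print(togo([.587,.108,.17]))
"
```

```text
(281.5, 62) [0.5648 0.1368 0.03  ]
(281.5, 150) [0.6095 0.0792 0.03  ]
(281.5, 106) [0.5863 0.1091 0.03  ]
(238, 106) [0.5563 0.0859 0.03  ]
(325, 106) [0.6163 0.1322 0.03  ]
(281, 163) [0.6163 0.0696 0.03  ]
[0.58497099 0.10635715 0.03      ]
4772 ((0.5784820318222046, 0.11882450431585312), 0.04685349017381668) 0.018267831579678276
top rect ((0.575427234172821, 0.12112492322921753), (0.09509225934743881, 0.13044124841690063), 37.946533203125)
well along -0.2735142310285939 0.5304931341919865 block end -0.321157091034556 width 0.4815577488131056 0.5769641164469586
(array([-0.0002,  0.0001, -0.0004]), array([0.163 , 0.0027, 0.0013]))
```

Call:
apply_moves:
  plan:
    - [0,0,0,0.02,0,0,0.1]
    - [0,0,0,0.06,0.001,0,0.1]
    - [0,0,0,0.1,0.001,0,0.1]
    - [0,0,0,0.14,0.001,0,0.1]
    - [0,0,0,0.163,0.001,0.02,0.1]
    - [0,0,0,0.163,0.001,0.06,0.1]
    - [0,0,0,0.163,0.001,0.1,0.1]
    - [0,0,0,0.163,0.001,0.14,0.1]
    - [0,0,0,0.163,0.001,0.17,0.1]
    - [0,0,0,0.163,0.001,0.19,0.1]
    - [0,0,0,0.163,0.001,0.2,0.1]
    - [0,0,0,0.163,0.001,0.2,0.1]

```text
t: 6.33
position: [0.5853, 0.1088, 0.0696]
ee_rot: [[-0.612, 0.791, -0.002], [0.791, 0.612, -0.0], [0.001, -0.002, -1.0]]
wrist_force: [-0.3, 0.2, -3.9]
grip_width: 0.0212
finger_force: 59.2
```

```bash
python3 -c "
from h import *;print(togo([.5865,.108,.0445]))"
```

```text
(array([-0.0006, -0.0004,  0.0001]), array([-0.0027,  0.001 ,  0.0503]))
```

Call:
apply_moves:
  plan:
    - [0,0,0,-0.0027,0.001,0.01,0.1]
    - [0,0,0,-0.0027,0.001,0.02,0.1]
    - [0,0,0,-0.0027,0.001,0.03,0.1]
    - [0,0,0,-0.0027,0.001,0.038,0.1]
    - [0,0,0,-0.0027,0.001,0.044,0.1]
    - [0,0,0,-0.0027,0.001,0.048,0.1]
    - [0,0,0,-0.0027,0.001,0.05,0.1]
    - [0,0,0,-0.0027,0.001,0.05,0.1]
    - [0,0,0,-0.0027,0.001,0.05,0.1]

```text
t: 7.08
position: [0.5875, 0.1083, 0.0459]
ee_rot: [[-0.612, 0.791, 0.0], [0.791, 0.612, -0.0], [-0.0, 0.0, -1.0]]
wrist_force: [0.3, 0.3, -4.1]
grip_width: 0.0212
finger_force: 59.2
```

Not touching yet (-4.1 N), so I'll ease down a little more.

Call:
apply_moves:
  plan:
    - [0,0,0,0,0,0.002,0.1]
    - [0,0,0,0,0,0.004,0.1]
    - [0,0,0,0,0,0.005,0.1]
    - [0,0,0,0,0,0.005,0.1]

```text
t: 7.42
position: [0.5882, 0.1083, 0.0445]
ee_rot: [[-0.612, 0.791, 0.002], [0.791, 0.612, 0.0], [-0.001, 0.002, -1.0]]
wrist_force: [-0.8, -0.7, 0.7]
grip_width: 0.0213
finger_force: 59.6
```

Wrist force is up to +0.7 N, so it's on the felt. Release and retreat.

Call:
apply_moves:
  plan:
    - [0,0,0,0,0,0,0.3]
    - [0,0,0,0,0,0,0.4]
    - [0,0,0,0,0,0,0.5]
    - [0,0,0,0,0,0,0.5]
    - [0,0,0,0,0,-0.02,0.5]
    - [0,0,0,0,0,-0.06,0.5]
    - [0,0,0,0,0,-0.12,0.5]
    - [0,0,0,0,0,-0.19,0.5]
    - [0,0,0,0,0,-0.25,0.5]
    - [0,0,0,0,0,-0.3,0.5]
    - [0,0,0,0,0,-0.3,0.5]

```text
t: 8.33
position: [0.5907, 0.1086, 0.2023]
ee_rot: [[-0.612, 0.791, 0.015], [0.791, 0.612, 0.001], [-0.008, 0.012, -1.0]]
wrist_force: [0.6, -1.0, 1.8]
grip_width: 0.0425
finger_force: 0.0
```

```bash
python3 -c "
from h import *
import pickle
f=wrist('p500');pickle.dump(f,open('p500.pkl','wb'))
print(blob(f,(.587,.108),.05,.064,.03),blob(f,(.587,.108),.036,.043,.035))
print(blob(f,(.5688,-.0381),.010,.018,.03),blob(f,(.5688,-.0381),.022,.034,.03))
print(togo([.5688-.0,-.0381,.10]))
"
```

```text
{'circ': array([0.587 , 0.1082, 0.0559]), 'mean': array([0.587 , 0.1081, 0.0556]), 'px': (274, 194), 'n': 470, 'diam': np.float64(0.0235)} {'circ': array([0.5868, 0.1084, 0.0401]), 'mean': array([0.5864, 0.1089, 0.04  ]), 'px': (274, 190), 'n': 1788, 'diam': np.float64(0.0547)}
{'circ': array([ 0.5656, -0.0357,  0.0139]), 'mean': array([ 0.5617, -0.0336,  0.0137]), 'px': (186, 269), 'n': 539, 'diam': np.float64(0.0416)} {'circ': array([ 0.5674, -0.0362,  0.0278]), 'mean': array([ 0.5673, -0.0365,  0.0272]), 'px': (183, 276), 'n': 235, 'diam': np.float64(0.0202)}
(array([0.0026, 0.0017, 0.0003]), array([-0.2052, -0.214 ,  0.1973]))
```

View pics/p500.png

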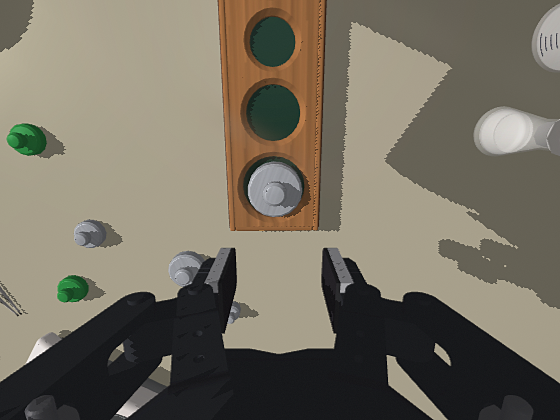

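The 500 g weight is seated in its well at (274,190). Its body top reads z=0.040, as expected for a weight on the felt, and it's centred within about 1 mm. Next is the 200 g weight at (186,270), measured at (0.567,-0.036).

Call:
apply_moves:
  plan:
    - [0,0,0,-0.03,-0.03,0,0.5]
    - [0,0,0,-0.08,-0.08,0,0.5]
    - [0,0,0,-0.13,-0.13,0.02,0.5]
    - [0,0,0,-0.17,-0.173,0.06,0.5]
    - [0,0,0,-0.2,-0.208,0.12,0.5]
    - [0,0,0,-0.205,-0.208,0.18,0.5]
    - [0,0,0,-0.205,-0.208,0.22,0.5]
    - [0,0,0,-0.205,-0.208,0.24,0.5]
    - [0,0,0,-0.205,-0.208,0.24,0.5]
    - [0,0,0,-0.205,-0.208,0.24,0.5]

```text
t: 9.22
position: [0.5677, -0.0362, 0.073]
ee_rot: [[-0.613, 0.79, -0.001], [0.79, 0.613, 0.0], [0.001, -0.001, -1.0]]
wrist_force: [0.5, -0.9, 1.3]
grip_width: 0.0427
finger_force: 0.0
```

```bash
python3 -c "
from h import *
import pickle
f=wrist('a200');print(togo([.5674,-.0364,.017]))
print(blob(f,(.567,-.037),.022,.034,.02))
g=pickle.load(open('p500.pkl','rb'));hsv=cv2.cvtColor(g['img'],cv2.COLOR_RGB2HSV)
m=cv2.inRange(hsv,(55,60,8),(100,255,120));m[:,:230]=0;m[:,320:]=0
for c in cv2.findContours(m,0,1)[0]:
    if cv2.contourArea(c)<300: continue
    (u,v),r=cv2.minEnclosingCircle(c);print(u,v,r,ray(g,u,v,.022).round(4))
"
```

```text
(array([0.0003, 0.0004, 0.0005]), array([ 0.0014, -0.0025,  0.1148]))
{'circ': array([ 0.5667, -0.0376,  0.028 ]), 'mean': array([ 0.5669, -0.0378,  0.0276]), 'px': (278, 234), 'n': 708, 'diam': np.float64(0.0195)}
273.5 112.0 27.771488189697266 [0.5403 0.1675 0.022 ]
272.5 41.31632614135742 24.729307174682617 [0.501  0.2173 0.022 ]
```

Call:
apply_moves:
  plan:
    - [0,0,0,0,-0.005,0.03,0.45]
    - [0,0,0,0,-0.005,0.06,0.45]
    - [0,0,0,0,-0.005,0.085,0.45]
    - [0,0,0,0,-0.005,0.1,0.45]
    - [0,0,0,0,-0.005,0.11,0.45]
    - [0,0,0,0,-0.005,0.114,0.45]
    - [0,0,0,0,-0.005,0.114,0.35]
    - [0,0,0,0,-0.005,0.114,0.25]
    - [0,0,0,0,-0.005,0.114,0.15]
    - [0,0,0,0,-0.005,0.114,0.08]
    - [0,0,0,0,-0.005,0.114,0.08]
    - [0,0,0,0,-0.005,0.114,0.08]
  squeeze: 45

```text
t: 10.27
position: [0.5667, -0.0381, 0.0173]
ee_rot: [[-0.612, 0.791, 0.002], [0.791, 0.612, -0.0], [-0.001, 0.001, -1.0]]
wrist_force: [0.6, 0.9, 3.6]
grip_width: 0.0176
finger_force: 44.1
```

Call:
apply_moves:
  plan:
    - [0,0,0,0,0,0,0.08]
    - [0,0,0,0,0,0,0.08]
    - [0,0,0,0,0,0,0.08]

```text
t: 10.52
position: [0.5667, -0.0381, 0.0173]
ee_rot: [[-0.612, 0.791, 0.002], [0.791, 0.612, -0.0], [-0.001, 0.001, -1.0]]
wrist_force: [-0.5, 0.5, 6.2]
grip_width: 0.0177
finger_force: 44.2
```

Call:
apply_moves:
  plan:
    - [0,0,0,0,0,-0.01,0.08]
    - [0,0,0,0,0,-0.03,0.08]
    - [0,0,0,0,0,-0.07,0.08]
    - [0,0,0,0,0,-0.12,0.08]
    - [0,0,0,0,0,-0.17,0.08]
    - [0,0,0,0,0,-0.21,0.08]
    - [0,0,0,0.02,0.012,-0.23,0.08]
    - [0,0,0,0.06,0.035,-0.24,0.08]
    - [0,0,0,0.12,0.07,-0.24,0.08]
    - [0,0,0,0.18,0.105,-0.24,0.08]
    - [0,0,0,0.24,0.14,-0.24,0.08]
    - [0,0,0,0.29,0.17,-0.24,0.08]

```text
t: 11.52
position: [0.5425, 0.1315, 0.1352]
ee_rot: [[-0.613, 0.79, -0.003], [0.79, 0.613, 0.001], [0.002, -0.002, -1.0]]
wrist_force: [1.0, 0.7, -3.3]
grip_width: 0.0174
finger_force: 44.1
```

Call:
apply_moves:
  plan:
    - [0,0,0,0.04,0.022,0,0.08]
    - [0,0,0,0.06,0.035,0,0.08]
    - [0,0,0,0.068,0.039,0,0.08]
    - [0,0,0,0.068,0.039,0.02,0.08]
    - [0,0,0,0.068,0.039,0.05,0.08]
    - [0,0,0,0.068,0.039,0.09,0.08]
    - [0,0,0,0.068,0.039,0.12,0.08]
    - [0,0,0,0.068,0.039,0.14,0.08]
    - [0,0,0,0.068,0.039,0.15,0.08]
    - [0,0,0,0.068,0.039,0.15,0.08]
    - [0,0,0,0.068,0.039,0.15,0.08]

```text
t: 12.43
position: [0.5394, 0.167, 0.0615]
ee_rot: [[-0.612, 0.791, 0.0], [0.791, 0.612, -0.0], [-0.0, 0.0, -1.0]]
wrist_force: [-0.4, -0.5, -1.6]
grip_width: 0.0177
finger_force: 44.1
```

```bash
python3 -c "
from h import *;print(togo([.5402,.1675,.0383]))"
```

```text
(array([0.0001, 0.0001, 0.    ]), array([-0.0001,  0.0019,  0.0464]))
```

Call:
apply_moves:
  plan:
    - [0,0,0,0,0.001,0.01,0.08]
    - [0,0,0,0,0.001,0.02,0.08]
    - [0,0,0,0,0.001,0.03,0.08]
    - [0,0,0,0,0.001,0.038,0.08]
    - [0,0,0,0,0.001,0.043,0.08]
    - [0,0,0,0,0.001,0.046,0.08]
    - [0,0,0,0,0.001,0.047,0.08]
    - [0,0,0,0,0.001,0.047,0.08]
    - [0,0,0,0,0.001,0.047,0.08]

```text
t: 13.18
position: [0.5398, 0.168, 0.0383]
ee_rot: [[-0.612, 0.791, 0.001], [0.791, 0.612, 0.0], [-0.001, 0.001, -1.0]]
wrist_force: [-0.4, 0.5, 1.1]
grip_width: 0.0176
finger_force: 44.3
```

Call:
apply_moves:
  plan:
    - [0,0,0,0,0,0,0.3]
    - [0,0,0,0,0,0,0.45]
    - [0,0,0,0,0,0,0.45]
    - [0,0,0,0,0,-0.01,0.45]
    - [0,0,0,0,0,-0.04,0.45]
    - [0,0,0,0,0,-0.1,0.45]
    - [0,0,0,0,0,-0.17,0.45]
    - [0,0,0,0,0,-0.24,0.45]
    - [0,0,0,0,0,-0.3,0.45]
    - [0,0,0,0,0,-0.32,0.45]
    - [0,0,0,0,0,-0.32,0.45]
    - [0,0,0,0,0,-0.32,0.45]

```text
t: 14.18
position: [0.5393, 0.1678, 0.1976]
ee_rot: [[-0.612, 0.791, 0.0], [0.791, 0.612, -0.0], [-0.0, 0.0, -1.0]]
wrist_force: [0.0, -0.1, -0.5]
grip_width: 0.0383
finger_force: 0.0
```

```bash
cat >> h.py <<'E'
def wells(g):
    hsv=cv2.cvtColor(g['img'],cv2.COLOR_RGB2HSV);m=cv2.inRange(hsv,(55,60,8),(100,255,120));m[:,:230]=0;m[:,330:]=0
    for c in cv2.findContours(m,0,1)[0]:
        if cv2.contourArea(c)>150: (u,v),r=cv2.minEnclosingCircle(c);print('well',round(u),round(v),round(r),ray(g,u,v,.022).round(4))
E
python3 -c "
from h import *
f=wrist('p200')
print(blob(f,(.540,.1675),.045,.054,.03),blob(f,(.54,.1675),.031,.040,.03))
print(blob(f,(.587,.108),.036,.043,.035)); wells(f)
try: print(blob(f,(.4549,-.0684),.02,.03,.02))
except Exception as e: print(e)
print(togo([.455,-.068,.08]))
"
```

```text
{'circ': array([0.5394, 0.1669, 0.049 ]), 'mean': array([0.5393, 0.1668, 0.0488]), 'px': (279, 197), 'n': 310, 'diam': np.float64(0.0195)} {'circ': array([0.5391, 0.167 , 0.035 ]), 'mean': array([0.5386, 0.1677, 0.0349]), 'px': (279, 194), 'n': 1057, 'diam': np.float64(0.0429)}
{'circ': array([0.5864, 0.1085, 0.0401]), 'mean': array([0.585 , 0.1104, 0.0399]), 'px': (280, 264), 'n': 1487, 'diam': np.float64(0.0546)}
well 280 256 29 [0.5851 0.1088 0.022 ]
well 280 191 25 [0.54  0.167 0.022]
well 280 129 22 [0.5014 0.2175 0.022 ]
well 279 72 18 [0.469  0.2584 0.022 ]
{'circ': array([ 0.4535, -0.0666,  0.0247]), 'mean': array([ 0.4534, -0.0672,  0.0242]), 'px': (98, 303), 'n': 149, 'diam': np.float64(0.0163)}
(array([-0.0009, -0.0004,  0.0003]), array([-0.2707, -0.4201,  0.2326]))
```

View pics/p200.png

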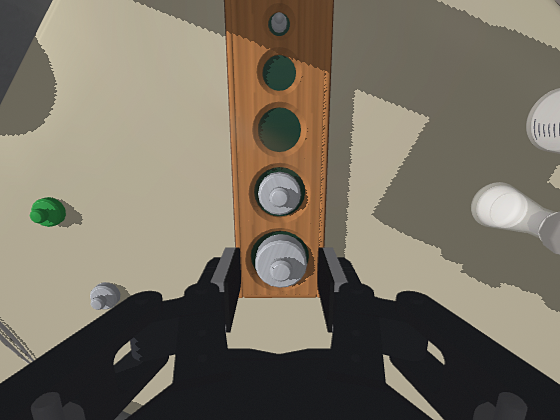

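The 200 g weight is seated at (279,194): top z=0.035, centred within 1 mm. Wells 100 and 50 are at (280,129) and (279,72). Next is the steel 100 g weight at (103,297); the green one at (47,212) is not meant.

Call:
apply_moves:
  plan:
    - [0,0,0,-0.02,-0.03,0,0.4]
    - [0,0,0,-0.055,-0.085,0,0.4]
    - [0,0,0,-0.09,-0.145,0,0.4]
    - [0,0,0,-0.13,-0.205,0,0.4]
    - [0,0,0,-0.17,-0.265,0.02,0.4]
    - [0,0,0,-0.205,-0.325,0.05,0.4]
    - [0,0,0,-0.24,-0.375,0.09,0.4]
    - [0,0,0,-0.267,-0.415,0.14,0.4]
    - [0,0,0,-0.267,-0.421,0.19,0.4]
    - [0,0,0,-0.267,-0.421,0.22,0.4]
    - [0,0,0,-0.267,-0.421,0.232,0.4]
    - [0,0,0,-0.267,-0.421,0.232,0.4]

```text
t: 15.23
position: [0.4518, -0.0659, 0.0778]
ee_rot: [[-0.612, 0.791, -0.008], [0.791, 0.612, 0.002], [0.007, -0.005, -1.0]]
wrist_force: [-1.0, 0.2, -0.6]
grip_width: 0.0344
finger_force: 0.0
```

Call:
apply_moves:
  plan:
    - [0,0,0,0,0,0,0.4]
    - [0,0,0,0,0,0,0.4]

```text
t: 15.4
position: [0.4554, -0.0664, 0.0825]
ee_rot: [[-0.613, 0.79, 0.001], [0.79, 0.613, -0.0], [-0.001, 0.001, -1.0]]
wrist_force: [-0.4, -0.3, 0.7]
grip_width: 0.0342
finger_force: 0.0
```

```bash
python3 -c "
from h import *
f=wrist('a100');b=blob(f,(.4535,-.067),.019,.03,.02);print(b)
print(togo([*b['circ'][:2],.0145]))
"
```

```text
{'circ': array([ 0.4523, -0.0687,  0.0249]), 'mean': array([ 0.4525, -0.0689,  0.0245]), 'px': (274, 227), 'n': 412, 'diam': np.float64(0.0159)}
(array([0.0004, 0.0006, 0.0005]), array([ 0.0009, -0.0083,  0.1369]))
```

View pics/a100.png

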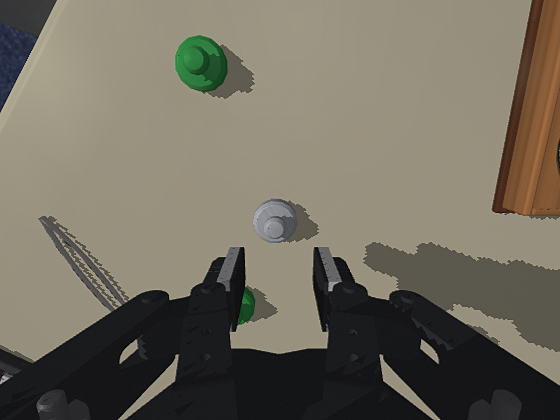

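The steel 100 g weight is at (274,222). The nearest green decoy, at (245,305), is about 67 mm away across the fingers, so it's clear.

Call:
apply_moves:
  plan:
    - [0,0,0,0.001,-0.008,0.04,0.4]
    - [0,0,0,0.001,-0.008,0.08,0.4]
    - [0,0,0,0.001,-0.008,0.105,0.4]
    - [0,0,0,0.001,-0.008,0.12,0.4]
    - [0,0,0,0.001,-0.008,0.13,0.4]
    - [0,0,0,0.001,-0.008,0.136,0.4]
    - [0,0,0,0.001,-0.008,0.136,0.3]
    - [0,0,0,0.001,-0.008,0.136,0.2]
    - [0,0,0,0.001,-0.008,0.136,0.1]
    - [0,0,0,0.001,-0.008,0.136,0.06]
    - [0,0,0,0.001,-0.008,0.136,0.06]
    - [0,0,0,0.001,-0.008,0.136,0.06]
  squeeze: 40

```text
t: 16.45
position: [0.4521, -0.0689, 0.0149]
ee_rot: [[-0.612, 0.791, 0.002], [0.791, 0.612, -0.001], [-0.002, 0.001, -1.0]]
wrist_force: [0.5, -0.4, 5.1]
grip_width: 0.0137
finger_force: 39.1
```

Call:
apply_moves:
  plan:
    - [0,0,0,0,0,0,0.06]
    - [0,0,0,0,0,0,0.06]
    - [0,0,0,0,0,0,0.06]

```text
t: 16.7
position: [0.4521, -0.0689, 0.0148]
ee_rot: [[-0.612, 0.791, 0.002], [0.791, 0.612, -0.001], [-0.002, 0.001, -1.0]]
wrist_force: [-0.4, 0.2, 5.8]
grip_width: 0.0133
finger_force: 39.2
```

Call:
apply_moves:
  plan:
    - [0,0,0,0,0,-0.01,0.06]
    - [0,0,0,0,0,-0.03,0.06]
    - [0,0,0,0,0,-0.07,0.06]
    - [0,0,0,0,0,-0.12,0.06]
    - [0,0,0,0,0,-0.17,0.06]
    - [0,0,0,0.01,0.011,-0.21,0.06]
    - [0,0,0,0.035,0.038,-0.24,0.06]
    - [0,0,0,0.075,0.082,-0.24,0.06]
    - [0,0,0,0.12,0.131,-0.24,0.06]
    - [0,0,0,0.165,0.18,-0.24,0.06]
    - [0,0,0,0.21,0.229,-0.24,0.06]
    - [0,0,0,0.255,0.278,-0.24,0.06]

```text
t: 17.7
position: [0.4827, 0.1187, 0.134]
ee_rot: [[-0.612, 0.791, -0.0], [0.791, 0.612, -0.0], [-0.0, -0.001, -1.0]]
wrist_force: [0.6, -1.1, -1.2]
grip_width: 0.0139
finger_force: 39.1
```

Call:
apply_moves:
  plan:
    - [0,0,0,0.045,0.049,0,0.06]
    - [0,0,0,0.085,0.093,0,0.06]
    - [0,0,0,0.115,0.125,0,0.06]
    - [0,0,0,0.132,0.144,0,0.06]
    - [0,0,0,0.138,0.15,0.01,0.06]
    - [0,0,0,0.138,0.15,0.04,0.06]
    - [0,0,0,0.138,0.15,0.08,0.06]
    - [0,0,0,0.138,0.15,0.12,0.06]
    - [0,0,0,0.138,0.15,0.14,0.06]
    - [0,0,0,0.138,0.15,0.15,0.06]
    - [0,0,0,0.138,0.15,0.15,0.06]
    - [0,0,0,0.138,0.15,0.15,0.06]

```text
t: 18.7
position: [0.5006, 0.2173, 0.0594]
ee_rot: [[-0.612, 0.791, 0.001], [0.791, 0.612, -0.0], [-0.001, 0.001, -1.0]]
wrist_force: [-0.3, 0.2, -1.3]
grip_width: 0.0134
finger_force: 39.1
```

```bash
python3 -c "
from h import *;print(togo([.501,.2172,.0368]))"
```

```text
(array([0.0002, 0.0002, 0.0001]), array([-0.0007,  0.0005,  0.0452]))
```

Call:
apply_moves:
  plan:
    - [0,0,0,0,0,0.01,0.06]
    - [0,0,0,0,0,0.02,0.06]
    - [0,0,0,0,0,0.03,0.06]
    - [0,0,0,0,0,0.038,0.06]
    - [0,0,0,0,0,0.042,0.06]
    - [0,0,0,0,0,0.045,0.06]
    - [0,0,0,0,0,0.046,0.06]
    - [0,0,0,0,0,0.046,0.06]
    - [0,0,0,0,0,0.046,0.06]

```text
t: 19.45
position: [0.5009, 0.218, 0.0369]
ee_rot: [[-0.612, 0.791, 0.002], [0.791, 0.612, 0.001], [-0.001, 0.002, -1.0]]
wrist_force: [0.2, -0.5, 4.6]
grip_width: 0.0138
finger_force: 39.5
```

Contact at +4.6 N. Release and look.

Call:
apply_moves:
  plan:
    - [0,0,0,0,0,0,0.25]
    - [0,0,0,0,0,0,0.4]
    - [0,0,0,0,0,0,0.4]
    - [0,0,0,0,0,-0.01,0.4]
    - [0,0,0,0,0,-0.04,0.4]
    - [0,0,0,0,0,-0.1,0.4]
    - [0,0,0,0,0,-0.17,0.4]
    - [0,0,0,0,0,-0.24,0.4]
    - [0,0,0,0,0,-0.3,0.4]
    - [0,0,0,0,0,-0.32,0.4]
    - [0,0,0,0,0,-0.32,0.4]
    - [0,0,0,0,0,-0.32,0.4]

```text
t: 20.45
position: [0.5, 0.2177, 0.1953]
ee_rot: [[-0.612, 0.791, -0.0], [0.791, 0.612, -0.0], [0.0, -0.0, -1.0]]
wrist_force: [0.3, -0.1, -0.5]
grip_width: 0.0344
finger_force: 0.0
```

```bash
python3 -c "
from h import *
f=wrist('p100')
print(blob(f,(.501,.217),.043,.052,.02),blob(f,(.501,.217),.03,.038,.022))
wells(f)
print(togo([.6446,-.0527,.08]))
"
```

```text
{'circ': array([0.5006, 0.2167, 0.047 ]), 'mean': array([0.5006, 0.2166, 0.0468]), 'px': (280, 198), 'n': 204, 'diam': np.float64(0.0153)} {'circ': array([0.5002, 0.217 , 0.0339]), 'mean': array([0.4996, 0.2177, 0.0337]), 'px': (279, 194), 'n': 563, 'diam': np.float64(0.0322)}
well 280 248 24 [0.5399 0.1669 0.022 ]
well 280 192 20 [0.5011 0.2168 0.022 ]
well 281 140 15 [0.4693 0.2596 0.022 ]
well 279 98 11 [0.4432 0.2902 0.022 ]
(array([-0.001 , -0.0004,  0.0003]), array([-0.6055, -0.1002,  0.2271]))
```

The 100 g weight is seated (top z=0.034). Last one: the 50 g weight.

Call:
apply_moves:
  plan:
    - [0,0,0,-0.03,-0.005,0,0.35]
    - [0,0,0,-0.09,-0.015,0,0.35]
    - [0,0,0,-0.15,-0.025,0,0.35]
    - [0,0,0,-0.22,-0.037,0,0.35]
    - [0,0,0,-0.29,-0.05,0,0.35]
    - [0,0,0,-0.36,-0.062,0,0.35]
    - [0,0,0,-0.43,-0.074,0.01,0.35]
    - [0,0,0,-0.5,-0.086,0.03,0.35]
    - [0,0,0,-0.55,-0.094,0.06,0.35]
    - [0,0,0,-0.585,-0.1,0.11,0.35]
    - [0,0,0,-0.602,-0.103,0.16,0.35]
    - [0,0,0,-0.602,-0.103,0.21,0.35]

```text
t: 21.5
position: [0.6425, -0.0541, 0.0858]
ee_rot: [[-0.61, 0.792, -0.005], [0.792, 0.61, -0.0], [0.003, -0.004, -1.0]]
wrist_force: [0.6, 0.9, -0.2]
grip_width: 0.0296
finger_force: 0.0
```

Call:
apply_moves:
  plan:
    - [0,0,0,0,0,0.01,0.35]
    - [0,0,0,0,0,0.01,0.35]
    - [0,0,0,0,0,0.01,0.35]
    - [0,0,0,0,0,0.01,0.35]

```text
t: 21.83
position: [0.6445, -0.0514, 0.0874]
ee_rot: [[-0.613, 0.79, 0.002], [0.79, 0.613, -0.0], [-0.002, 0.002, -1.0]]
wrist_force: [0.6, 0.3, -0.3]
grip_width: 0.0299
finger_force: 0.0
```

```bash
python3 -c "
from h import *
f=wrist('a50');b=blob(f,(.6425,-.052),.021,.03,.02);print(b)
print(togo([*b['circ'][:2],.0165]))
"
```

```text
{'circ': array([ 0.6425, -0.0532,  0.026 ]), 'mean': array([ 0.6425, -0.0533,  0.0256]), 'px': (276, 225), 'n': 228, 'diam': np.float64(0.0119)}
(array([0.0008, 0.0009, 0.0005]), array([ 0.0004, -0.0061,  0.143 ]))
```

View pics/a50.png

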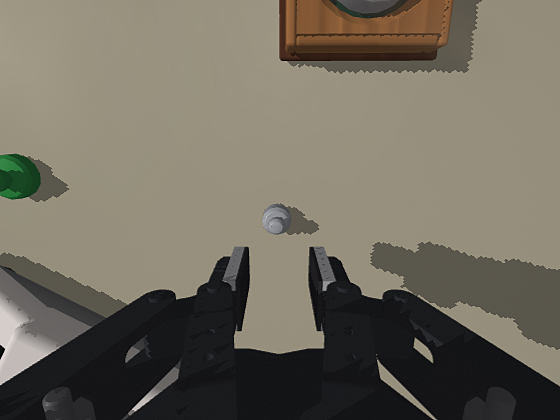

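The 50 g weight is at (276,222), alone between the fingers, with an 11.9 mm knob. The balance corner is well off to the left.

Call:
apply_moves:
  plan:
    - [0,0,0,0.0004,-0.006,0.04,0.35]
    - [0,0,0,0.0004,-0.006,0.08,0.35]
    - [0,0,0,0.0004,-0.006,0.11,0.35]
    - [0,0,0,0.0004,-0.006,0.127,0.35]
    - [0,0,0,0.0004,-0.006,0.137,0.35]
    - [0,0,0,0.0004,-0.006,0.142,0.35]
    - [0,0,0,0.0004,-0.006,0.142,0.3]
    - [0,0,0,0.0004,-0.006,0.142,0.2]
    - [0,0,0,0.0004,-0.006,0.142,0.1]
    - [0,0,0,0.0004,-0.006,0.142,0.03]
    - [0,0,0,0.0004,-0.006,0.142,0.03]
    - [0,0,0,0.0004,-0.006,0.142,0.03]
  squeeze: 35

```text
t: 22.88
position: [0.6422, -0.0536, 0.0164]
ee_rot: [[-0.612, 0.791, 0.003], [0.791, 0.612, -0.001], [-0.002, 0.002, -1.0]]
wrist_force: [0.2, -0.3, 4.6]
grip_width: 0.0095
finger_force: 34.3
```

Call:
apply_moves:
  plan:
    - [0,0,0,0,0,0,0.03]
    - [0,0,0,0,0,0,0.03]
    - [0,0,0,0,0,0,0.03]

```text
t: 23.13
position: [0.6422, -0.0536, 0.0163]
ee_rot: [[-0.612, 0.791, 0.003], [0.791, 0.612, -0.001], [-0.002, 0.002, -1.0]]
wrist_force: [-0.6, -1.0, 6.5]
grip_width: 0.0097
finger_force: 34.3
```

Call:
apply_moves:
  plan:
    - [0,0,0,0,0,-0.01,0.03]
    - [0,0,0,0,0,-0.03,0.03]
    - [0,0,0,0,0,-0.07,0.03]
    - [0,0,0,0,0,-0.12,0.03]
    - [0,0,0,0,0,-0.17,0.03]
    - [0,0,0,0.02,0.003,-0.21,0.03]
    - [0,0,0,0.06,0.009,-0.24,0.03]
    - [0,0,0,0.12,0.018,-0.24,0.03]
    - [0,0,0,0.19,0.029,-0.24,0.03]
    - [0,0,0,0.26,0.04,-0.24,0.03]
    - [0,0,0,0.33,0.051,-0.24,0.03]
    - [0,0,0,0.4,0.062,-0.24,0.03]

```text
t: 24.13
position: [0.542, 0.1248, 0.1349]
ee_rot: [[-0.612, 0.791, -0.0], [0.791, 0.612, -0.0], [0.0, -0.0, -1.0]]
wrist_force: [0.1, 1.0, -0.4]
grip_width: 0.0098
finger_force: 34.1
```

Call:
apply_moves:
  plan:
    - [0,0,0,0.07,0.011,0,0.03]
    - [0,0,0,0.14,0.022,0,0.03]
    - [0,0,0,0.21,0.032,0,0.03]
    - [0,0,0,0.26,0.04,0,0.03]
    - [0,0,0,0.29,0.045,0,0.03]
    - [0,0,0,0.306,0.047,0,0.03]
    - [0,0,0,0.306,0.047,0.02,0.03]
    - [0,0,0,0.306,0.047,0.06,0.03]
    - [0,0,0,0.306,0.047,0.1,0.03]
    - [0,0,0,0.306,0.047,0.13,0.03]
    - [0,0,0,0.306,0.047,0.14,0.03]
    - [0,0,0,0.306,0.047,0.14,0.03]

```text
t: 25.13
position: [0.4672, 0.2573, 0.0622]
ee_rot: [[-0.611, 0.792, -0.004], [0.792, 0.611, -0.002], [0.001, -0.005, -1.0]]
wrist_force: [0.3, 0.8, 0.4]
grip_width: 0.0096
finger_force: 34.1
```

Call:
apply_moves:
  plan:
    - [0,0,0,0,0,0,0.03]
    - [0,0,0,0,0,0,0.03]

```text
t: 25.3
position: [0.4693, 0.2589, 0.066]
ee_rot: [[-0.612, 0.791, 0.002], [0.791, 0.612, 0.001], [-0.001, 0.002, -1.0]]
wrist_force: [-0.2, -0.5, -0.8]
grip_width: 0.0099
finger_force: 34.1
```

```bash
python3 -c "
from h import *;print(togo([.4692,.259,.0373]))"
```

```text
(array([0.0007, 0.0003, 0.    ]), array([ 0.0004, -0.0001,  0.0573]))
```

Call:
apply_moves:
  plan:
    - [0,0,0,0,0,0.01,0.03]
    - [0,0,0,0,0,0.02,0.03]
    - [0,0,0,0,0,0.03,0.03]
    - [0,0,0,0,0,0.04,0.03]
    - [0,0,0,0,0,0.048,0.03]
    - [0,0,0,0,0,0.053,0.03]
    - [0,0,0,0,0,0.056,0.03]
    - [0,0,0,0,0,0.057,0.03]
    - [0,0,0,0,0,0.057,0.03]
    - [0,0,0,0,0,0.057,0.03]

```text
t: 26.13
position: [0.4689, 0.2594, 0.0373]
ee_rot: [[-0.612, 0.791, 0.002], [0.791, 0.612, 0.001], [-0.001, 0.002, -1.0]]
wrist_force: [-0.6, 0.1, 6.2]
grip_width: 0.0096
finger_force: 34.5
```

Contact. Release, retreat and check.

Call:
apply_moves:
  plan:
    - [0,0,0,0,0,0,0.2]
    - [0,0,0,0,0,0,0.35]
    - [0,0,0,0,0,0,0.35]
    - [0,0,0,0,0,-0.01,0.35]
    - [0,0,0,0,0,-0.04,0.35]
    - [0,0,0,0,0,-0.1,0.35]
    - [0,0,0,0,0,-0.17,0.35]
    - [0,0,0,0,0,-0.24,0.35]
    - [0,0,0,-0.03,0,-0.3,0.35]
    - [0,0,0,-0.08,0,-0.32,0.35]
    - [0,0,0,-0.12,0,-0.32,0.35]
    - [0,0,0,-0.12,0,-0.32,0.35]

```text
t: 27.13
position: [0.5074, 0.2092, 0.1981]
ee_rot: [[-0.61, 0.793, 0.004], [0.793, 0.61, -0.001], [-0.003, 0.003, -1.0]]
wrist_force: [-0.4, 0.4, -0.2]
grip_width: 0.0296
finger_force: 0.0
```

Call:
apply_moves:
  plan:
    - [0,0,0,0,0,0,0.35]
    - [0,0,0,0,0,0,0.35]
    - [0,0,0,0,0,0,0.35]

```text
t: 27.38
position: [0.504, 0.2121, 0.1955]
ee_rot: [[-0.613, 0.79, -0.002], [0.79, 0.613, -0.0], [0.001, -0.001, -1.0]]
wrist_force: [0.4, 0.2, -0.2]
grip_width: 0.0299
finger_force: 0.0
```

```bash
python3 -c "
from h import *
f=wrist('end')
for n,xy,zt,r in [('500',(.587,.108),.040,.03),('200',(.54,.167),.035,.026),('100',(.501,.217),.034,.02),('50',(.469,.259),.035,.014)]:
    try: print(n,blob(f,xy,zt-.003,zt+.003,r))
    except Exception as e: print(n,'none')
wells(f)"
```

```text
500 {'circ': array([0.5864, 0.1089, 0.04  ]), 'mean': array([0.5843, 0.111 , 0.0399]), 'px': (281, 311), 'n': 1287, 'diam': np.float64(0.0544)}
200 {'circ': array([0.539 , 0.1674, 0.035 ]), 'mean': array([0.5378, 0.1688, 0.0348]), 'px': (280, 246), 'n': 894, 'diam': np.float64(0.0425)}
100 {'circ': array([0.5007, 0.2165, 0.0338]), 'mean': array([0.5001, 0.2173, 0.0337]), 'px': (280, 188), 'n': 568, 'diam': np.float64(0.0321)}
50 {'circ': array([0.4685, 0.2581, 0.0345]), 'mean': array([0.4685, 0.2584, 0.0344]), 'px': (280, 134), 'n': 267, 'diam': np.float64(0.0218)}
well 280 242 24 [0.5399 0.1672 0.022 ]
well 280 186 20 [0.5013 0.2167 0.022 ]
well 280 90 10 [0.4435 0.2905 0.022 ]
```

View pics/end.png

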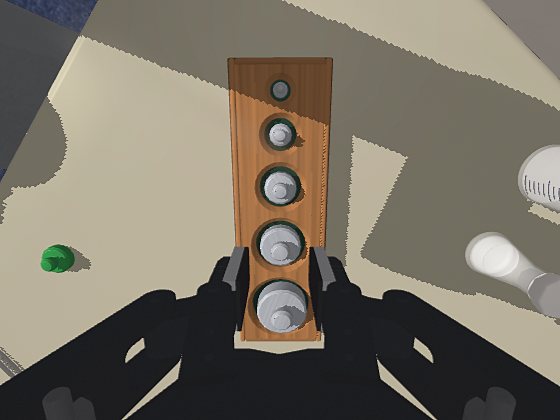

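All five weights stand upright in size order, at (281,311), (280,246), (280,188), (280,134) and (280,90). The four I moved read the right seated heights, and the gripper is clear.

```bash
python3 -c "
from plant import manip;print(manip.job_done())"
```

```text
the job is handed in; nothing more can be done
None
```

The 500, 200, 100 and 50 g weights are back in their own wells, with the 20 g weight left in place; the job is handed in at about 27 s of the 106 s limit, and no verdict was returned.

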